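# Load a terminal block into the spring-guarded test nest

### The job

Load the white terminal block into the test nest: press the red thumb plate down with one fingertip to hold the spring-closed clear guard open, and meanwhile push the block along its track with the other fingertip, under the guard and right up to the yellow end stop. Then draw back and let the guard close over the block. Push only: do not pick the block up, and leave the other things on the bench alone.

Things in the scene. Friction and masses are not known exactly. Their poses are not given: they have to be found in the camera images.
- nest: fixed test nest: blue base 235 x 105 x 12 mm, x -130..+105, y -45..+60, with a raised track along its x. Origin at bench height under the track's centre line; +x = loading direction, +y = hinge side. Track floor z 30 mm, x -120..+85, 28 mm wide between a wall (y +14..+20, top z 48) and a low fence (y -14..-19, top z 34). At y above +20 only the base lies below.
- stop_face (a point): middle of the yellow end stop's face at the track's far end, 85 mm ahead of the nest's origin along its x, 39 mm above the bench (stop 34 mm wide, 18 mm high above the track floor). Axes as the nest's.
- guard_lip (a point): middle of the lower edge of the orange lip across the guard's front end; turns with the guard. Shut: x +23, y -1, z 45 mm in the nest frame. The clear guard reaches from here 62 mm to the end stop, is 32 mm wide, lies 22 mm above the track floor. The lip hangs 7 mm lower, so the block (20 mm high) cannot pass while it is shut.
- guard (a joint): opening angle of the guard, rad: 0 shut, stop at 1.8. Hinge line along nest x at y +17, z 52 mm. Pressing the red plate down swings the guard up; at 1.5 to 1.65 it stands upright between plate and track, top edge at z 84, and a finger kept at y below +5 mm can pass along the track. Spring, no latch: it shuts when the plate is let go. About 4 to 6 N on the plate hold it open.
- thumb_plate (a point): middle of the red thumb plate, a flat strip 3 mm thick along nest x from -112 to +62 mm (this point x -25), 8 to 30 mm out from the hinge line. Shut, it slopes up away from the hinge at 50 deg (outer edge y +36, z 75 mm); at 1.6 rad it slopes down at 42 deg. Press it anywhere and slide along it: a fingertip with its inner side at y +31 holds the guard upright with its tip at z 39 to 42.
- block: loose white nylon terminal block, 50 mm (x, along the track) x 25 x 20 mm high, about 60 g, two flush brass posts on its top. Origin at the centre of its underside. It starts on the track in front of the guard. Up against the end stop its origin is at x = +60 mm in the nest frame. Slides on the track with ordinary friction.
- canister: bystander: tin screw-top canister, 76 mm across, 68 mm tall, origin at centre of underside
- lens: bystander: green glass lens, 80 mm across, 17 mm high, lying flat, origin at centre of underside
- hexkey: bystander: steel L-shaped hex wrench, 8 mm thick, long leg 100 mm along its y, lying flat, origin below the middle of the long leg
Mind the look-alikes: they are no part of the job. There is more than one size of the block; the one meant has the size given above.

How it is judged:
By the outcome, as a careful person would: the job done as asked, in the order asked, and still so for the second after the job is handed in, with the robot touching nothing.
It also fails if it takes over 43 s, if anything falls off the work surface, if the arm or the gripper's body presses on something with over 40 N, if the wrist force passes 120 N, or if a joint passes its speed limit or range.

### The arm

A 6-joint arm with a two-finger parallel gripper is mounted at the origin on the work surface. World frame = base frame: x ahead of the robot, y to its left, z up, the work surface at z = 0. Lengths are in mm, angles in degrees, forces in N, time in s.
With the tool pointing down it reaches from about 350 to 850 mm from the base axis. Payload 8.1 kg.
Tool frame: the origin (TCP) lies midway between the tips of the shut fingers; the grasp point (between the pads) lies 19 mm behind it (hold_point_z is the distance from the TCP to the grasp point, in mm); z points along the fingers, y is the direction in which the jaws open and shut (so a half turn about z gives the same grasp; the last joint's range is limited). The gripper opens to 85 mm and grips with 20 to 120 N. Pads are 22 mm wide; open, the fingers measure 114 mm over their backs; the gripper's body (76 mm by 85 mm) begins 54 mm behind the grasp point. The pads swing forward as they close: fully open they stand 13 mm farther back than shut.
Start: joints at [-71.528, 7.471, 85.268, -0, 87.261, -4.893], TCP at [237.974, -550.794, 231.292] pointing down, gripper open.
Joint ranges: [-169.43, 169.43], [-51.17, 129.36], [1.28, 143.12], [-76.62, 256.62], [0, 156.53], [-152.29, 152.29]. Speed limits (degrees/s): [136.94, 136.94, 159.86, 180, 180, 180].

### API

Orientations are given as [roll, pitch, yaw] about the fixed x, y, z axes, in that order (R = Rz(yaw) Ry(pitch) Rx(roll)).
In Python, from bench import sense, snapshot, camera_params, hand_in, hold_point_z gives the robot as it stands.
- The arm moves only by the tool servo_tool, never from a script. Its argument "motion" is a list of rows, each a list of 7 numbers: the finger opening in mm, from 0 to 85.4, then the shift along the tool's x, y, z in mm, then the turn, a rotation vector about the tool's x, y, z in rad. A call has 1 to 10 rows; each row shifts and turns the pose as measured when the row begins, along the tool's axes as they then stand; what a row does not reach is not made up. A row lasts 1/10 s, in which the tool goes at most 50 mm and 8.59 degrees, less where a joint would pass 70% of its speed; a pose out of reach is approached as far as the arm can. A call with a gripper value outside its range is refused whole. The fingers move at their own pace and stop on an object; "force" is the grip in N (left out, the last holds). Time passes only in rows, so rows that do not move let the fingers close. It gives the time, the measured TCP pose, the force and the opening at its end, in the units of the state.
- sense(): the state, without advancing time (a new reading comes with each control period).
- snapshot(name): name is "side" or "top"; returns the picture (420x560x3 uint8, blue, green, red); there is no depth.
- camera_params(name): a dict with "fx", "fy", "cx", "cy" (pixels), "R" (3x3) and "t" (3): a world point X has camera coordinates R X + t. Camera axes: x right, y down, z forward; pixel columns grow to the right and rows downward; lengths in mm; the calibration is good to about 2 mm. A picture is of the moment at which its call begins. camera_params takes no time and is no camera call.
- hand_in(): hands the job in, once; it reports no verdict.
The state is a dict: "time": time; "joint_pos": joint angles; "qd": joint speeds; "joint_efforts": joint torques, N m; "tool_pos": TCP position; "tcp_rot": TCP orientation; "ft_force": force on the tool from outside, world axes, zero at the start; "wrist_torque": the same for the moment, N m; "finger_gap": finger opening in mm.
Only numpy, scipy, OpenCV 4.12 (cv2) and the standard library are available. Lean on these libraries where they do the work, as an engineer would, in place of code of your own. Each camera call takes 0.05 s, during which the arm holds its last target. There are 200 camera calls.

## Working session

There is one attempt and no reset: what is moved stays moved. The work goes in short steps, Python scripts to look and compute and a tool call to move; the robot and the scene stay as the last step left them, time stands still between calls to the robot, and variables do not carry over. Pictures are saved under pics/ and viewed, about 8 in all and at most 12, crops included, and the job is handed in when it is done.

Besides the shell and the picture viewer there is one more tool, called after ">>>" as a command line: name --pt "numbers of a row" for each row, then --argument value for the rest. servo_tool: Moves the arm, as the interface text tells. Its arguments: {"type":"object","properties":{"motion":{"type":"array"},"force":{"type":"number"}},"required":["motion"]}

```bash
mkdir -p pics
python3 - <<'E'
from bench import *
import cv2
for n in("top","side"):
    cv2.imwrite(f"pics/{n}0.png",snapshot(n)); p=camera_params(n); print(n,p)
s=sense();print(s,hold_point_z)
E
```

```text
top {'fx': 486.32041653934846, 'fy': 486.32041653934846, 'cx': 282.361938842166, 'cy': 216.07378558449093, 'R': array([[ 0.00260762, -0.99941489,  0.03410402],
       [-0.99208944, -0.00686578, -0.12534515],
       [ 0.12550596, -0.03350738, -0.99152686]]), 't': array([ 49.33843986, 559.21891821, 789.35799555])}
side {'fx': 502.82869467871, 'fy': 502.82869467871, 'cx': 284.4700121601823, 'cy': 208.3144087969083, 'R': array([[-6.74147281e-01, -7.38596915e-01,  2.01363705e-04],
       [-5.54073206e-01,  5.05544715e-01, -6.61382963e-01],
       [ 4.88393618e-01, -4.45981096e-01, -7.50048356e-01]]), 't': array([420.20495694, 318.78474144, 649.05193134])}
{'time': 0.1, 'joint_pos': array([-7.15285913e+01,  7.51136387e+00,  8.53224850e+01, -1.44898060e-03,
        8.72633601e+01, -4.89303549e+00]), 'qd': array([-0.05732961,  0.07685849, -0.15367318, -0.01036408, -0.10448461,
       -0.0286863 ]), 'joint_efforts': array([ 7.91398561e-04, -5.70952821e+01, -5.01940870e+01, -2.02782167e-04,
        8.16285261e-03, -2.91513015e-05]), 'tool_pos': array([ 237.79965507, -550.31755908,  230.34858912]), 'tcp_rot': array([-1.79903022e+02, -6.84958302e-03,  2.33645088e+01]), 'ft_force': array([-0.02096662, -0.65998857, -0.16682228]), 'wrist_torque': array([ 0.01073766, -0.0038462 ,  0.05713728]), 'finger_gap': 85.25804161542102} 18.700000000000003
```

View pics/top0.png

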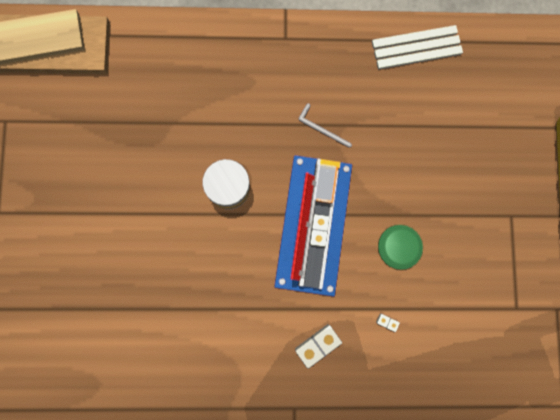

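View pics/side0.png

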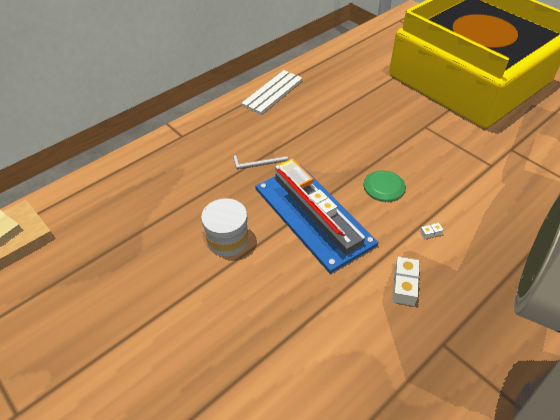

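The top view shows the nest centred near (315,225) with its stop at the top. The red plate is on the left and the block sits on the track at (319,230). The other two white blocks, at (319,346) and (388,323), are look-alikes off the nest.

```bash
cat > h.py <<'E'
import numpy as np, cv2
from bench import *
def cast(n,uv,z):
    p=camera_params(n);R=p["R"];uv=np.atleast_2d(uv).astype(float)
    d=np.c_[(uv[:,0]-p["cx"])/p["fx"],(uv[:,1]-p["cy"])/p["fy"],np.ones(len(uv))]@R
    c=-R.T@p["t"];return c+d*((z-c[2])/d[:,2])[:,None]
def blue(n,f):
    im=cv2.imread(f);h=cv2.cvtColor(im,cv2.COLOR_BGR2HSV)
    m=cv2.inRange(h,(100,120,60),(125,255,255))
    k,l,s,_=cv2.connectedComponentsWithStats(m)
    ys,xs=np.where(m>0);ok=(abs(xs-315)<90)&(abs(ys-220)<90);return np.c_[xs,ys][ok]
E
python3 - <<'E'
from h import *
N={}
for n in("top","side"):
    X=cast(n,blue(n,f"pics/{n}0.png"),12)[:,:2].astype(np.float32)
    (c,s,a)=cv2.minAreaRect(X);b=cv2.boxPoints((c,s,a))
    e=[b[1]-b[0],b[2]-b[1]];L=max(e,key=np.linalg.norm);L=L*np.sign(L[0])
    yaw=np.arctan2(L[1],L[0]);R=np.array([[np.cos(yaw),-np.sin(yaw)],[np.sin(yaw),np.cos(yaw)]])
    o=np.array(c)-R@[-12.5,7.5];print(n,"c",c,"size",s,"yaw",np.degrees(yaw),"origin",o);N[n]=(o,R)
# block posts by brass colour, z=50
for n in N:
    im=cv2.imread(f"pics/{n}0.png");h=cv2.cvtColor(im,cv2.COLOR_BGR2HSV)
    w=cv2.inRange(h,(0,0,190),(180,60,255));o,R=N[n]
    k,l,s,c=cv2.connectedComponentsWithStats(w)
    for i in range(1,k):
        if s[i,4]>40:
            ys,xs=np.where(l==i);P=(cast(n,np.c_[xs,ys],50)[:,:2]-o)@R
            if abs(P.mean(0)).max()<150: print(n,c[i],s[i,4],P.min(0),P.max(0))
for u in[(227,183),(401,247)]:
    o,R=N["top"];print((cast("top",u,60)[:,:2]-o)@R)
E
```

```text
top c (547.729736328125, -2.874603271484375) size (103.14273071289062, 232.62103271484375) yaw -8.287205 origin [559.01819693 -12.09797841]
side c (545.0269165039062, 1.601654052734375) size (106.29840850830078, 236.86428833007812) yaw -8.457259 origin [556.2879526   -7.65518481]
top [320.93650794 127.23809524] 126 [127.79444535 -30.34026399] [185.13170514  58.88693693]
top [318.97630332 182.6492891 ] 211 [-14.19565843 -12.19059711] [94.25792402 19.53095123]
top [322.03150912 236.73300166] 603 [-119.2766121   -17.65097089] [16.33535811 11.59240583]
top [306.44680851 248.44680851] 47 [-92.55813832  15.61529253] [-24.36801921  17.30151038]
side [256.31884058 160.76086957] 138 [102.40387337 -14.19014913] [164.2481143   76.66581729]
side [306.98727016 186.55869873] 707 [-90.06735528 -16.28604722] [94.77591067 17.92104417]
side [350.         223.47169811] 106 [-124.32762058  -12.49044087] [-52.37940469  -7.88605684]
[[ 27.95302659 162.13222602]]
[[ -33.80715772 -136.27955964]]
```

Run:
```python
from h import *
a=cv2.imread("pics/top0.png")[145:305,260:360];b=cv2.imread("pics/side0.png")[150:280,245:385]
a=cv2.resize(a,None,fx=3.6,fy=3.6,interpolation=cv2.INTER_CUBIC);b=cv2.resize(b,None,fx=3,fy=3,interpolation=cv2.INTER_CUBIC)
o=np.zeros((576,790,3),np.uint8);o[:,:360]=a;o[:390,365:785]=b;cv2.imwrite("pics/z.png",o)
```

```text
(no output)
```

View pics/z.png

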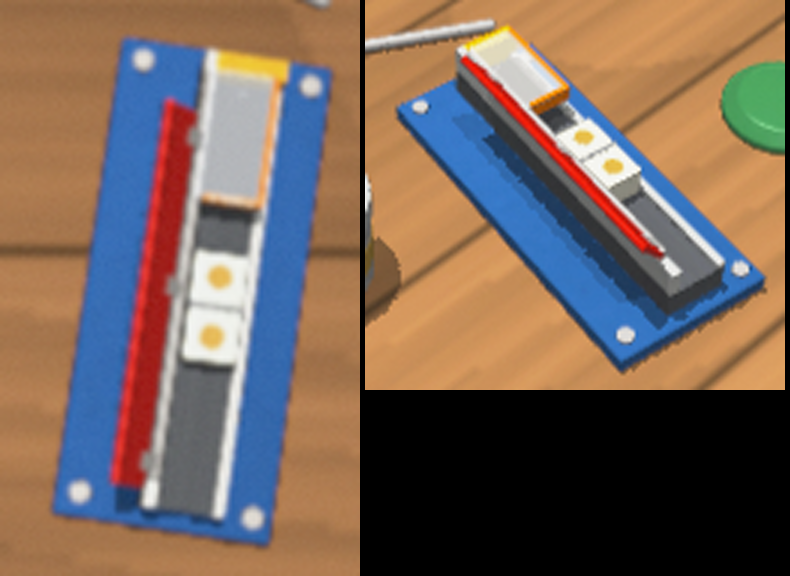

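Run:
```python
from h import *
T=lambda a:np.array(a,float)/3.6+[260,145]
S=lambda a:(np.array(a,float)-[365,0])/3+[245,150]
def P(n):
    p=camera_params(n);return np.diag([1,1,1.])@np.array([[p["fx"],0,p["cx"]],[0,p["fy"],p["cy"]],[0,0,1]])@np.c_[p["R"],p["t"]]
def tri(a,b):
    X=cv2.triangulatePoints(P("top"),P("side"),T(a).T,S(b).T);return (X[:3]/X[3]).T
print("screws",tri([(143,60),(79,491),(252,517)],[(420,107),(625,334),(740,268)]))
print("posts",tri([(219,276),(211,336)],[(584,137),(613,166)]))
ct=cast("top",T([(123,39),(331,71),(268,545),(52,512)]),12)[:,:2]
cs=cast("side",S([(398,108),(765,278),(622,362)]),12)[:,:2]
print("top corners",ct,"\nside FL,RR,RL",cs)
nom=np.array([(105,60),(105,-45),(-130,-45),(-130,60)],float)
def fit(W,n):
    a,b=n-n.mean(0),W-W.mean(0);y=np.arctan2((a[:,0]*b[:,1]-a[:,1]*b[:,0]).sum(),(a*b).sum())
    R=np.array([[np.cos(y),-np.sin(y)],[np.sin(y),np.cos(y)]]);return W.mean(0)-R@n.mean(0),y,R
ft=fit(ct,nom);fs=fit(cs,nom[[0,2,3]])
for f in(ft,fs):print(f[0],np.degrees(f[1]))
for n,f,u in(("top",ft,T([(219,276),(211,336),(183,360),(236,365),(190,252),(246,250)])),("side",fs,S([(584,137),(613,166)]))):
    print(n,(cast(n,u,50)[:,:2]-f[0])@f[2])
```

```text
screws [[659.55221131  20.87225467  10.33258106]
 [449.4419877   51.90425552  11.735958  ]
 [437.35680035 -30.62294039  11.22062514]]
posts [[548.43648558 -11.79323566  47.24431761]
 [520.58161048  -7.75678642  47.73696939]]
top corners [[669.38293359  30.62503797]
 [654.40578773 -71.92273137]
 [423.93602348 -38.266787  ]
 [439.25563477  64.45053742]] 
side FL,RR,RL [[667.20080086  32.86672681]
 [422.85357721 -34.92507692]
 [437.69123156  66.93561731]]
[558.02421799 -13.01327769] -8.3451754395699
[556.65613906 -10.73106222] -8.49347560052947
top [[-1.00713210e+01  2.39232176e-02]
 [-3.81469782e+01 -1.56691809e-01]
 [-5.10190607e+01  1.10593133e+01]
 [-4.96341610e+01 -1.33910691e+01]
 [-1.04289458e+00  1.48689423e+01]
 [ 3.83680820e+00 -1.07071203e+01]]
side [[ -9.90920378  -0.57894753]
 [-37.53700905  -0.91086726]]
```

>>> servo_tool --pt "30 0 0 0 0 0 0.139" --pt "30 0 0 0 0 0 0.139" --pt "30 0 0 0 0 0 0.139" --pt "30 0 0 0 0 0 0.139" --pt "30 0 0 0 0 0 0" --force 20

```text
time: 0.6
tool_pos: [237.3, -548.7, 227.1]
tcp_rot: [-179.6, 0.2, -9.7]
ft_force: [0.4, 0.3, -0.9]
finger_gap: 29.8
```

>>> servo_tool --pt "30 12 -45 0 0 0 0" --pt "30 12 -45 0 0 0 0" --pt "30 12 -45 0 0 0 0" --pt "30 12 -45 0 0 0 0" --pt "30 12 -45 0 0 0 0" --pt "30 12 -45 0 0 0 0" --pt "30 12 -45 0 0 0 0" --pt "30 12 -45 0 0 0 0" --pt "30 12 -45 0 0 0 0" --pt "30 12 -45 0 0 0 0"

```text
time: 1.6
tool_pos: [424.6, -109.5, 225.9]
tcp_rot: [-179.4, 0.3, -7.5]
ft_force: [1.5, -0.6, -0.9]
finger_gap: 30.1
```

```bash
cat >> h.py <<'E'
O=np.array([557.4,-11.9,0]);YAW=-8.4
from scipy.spatial.transform import Rotation as Ro
RN=Ro.from_euler('xyz',[0,0,YAW],degrees=True)
def goto(x,y,z):
    s=sense();Rt=Ro.from_euler('xyz',s["tcp_rot"],degrees=True);p=s["tool_pos"]
    G=Ro.from_euler('xyz',[180,0,YAW],degrees=True)
    print("t",s["time"],"nest",RN.inv().apply(p-O).round(1),"gap",round(s["finger_gap"],1),"F",s["ft_force"].round(1),"rot",s["tcp_rot"].round(2))
    print("shift",Rt.inv().apply(RN.apply([x,y,z])+O-p).round(1),"turn",(Rt.inv()*G).as_rotvec().round(4))
E
python3 -c "
from h import *;goto(-80,16,140)"
```

```text
t 1.6 nest [-117.1 -116.   225.9] gap 30.1 F [ 1.5 -0.6 -0.9] rot [-179.41    0.31   -7.5 ]
shift [  39.7 -130.5   87.1] turn [-0.0102  0.0055  0.0157]
```

>>> servo_tool --pt "30 10 -33 18 -0.003 0.0015 0.004" --pt "30 10 -33 22 -0.003 0.0015 0.004" --pt "30 10 -33 22 -0.003 0.0015 0.004" --pt "30 8 -28 22 -0.003 0.001 0.004" --pt "30 0 0 0 0 0 0"

```text
time: 2.1
tool_pos: [481.4, 22.6, 141.0]
tcp_rot: [179.9, -0.3, -6.7]
ft_force: [-0.3, -0.3, 0.3]
finger_gap: 29.9
```

```bash
python3 -c "
from h import *;goto(-80,16,90)
a=snapshot('top')[120:320,240:400];b=snapshot('side')[120:300,230:400]
a=cv2.resize(a,None,fx=2.5,fy=2.5,interpolation=2);b=cv2.resize(b,None,fx=2.35,fy=2.35,interpolation=2)
o=np.zeros((500,800,3),np.uint8);o[:a.shape[0],:400]=a;o[:b.shape[0],400:400+b.shape[1]]=b[:,:400];cv2.imwrite('pics/z1.png',o)"
```

```text
t 2.1 nest [-80.2  23.1 141. ] gap 29.9 F [-0.3 -0.3  0.3] rot [179.89  -0.28  -6.67]
shift [-0.3  7.  51.1] turn [ 0.0018 -0.005   0.0302]
```

View pics/z1.png

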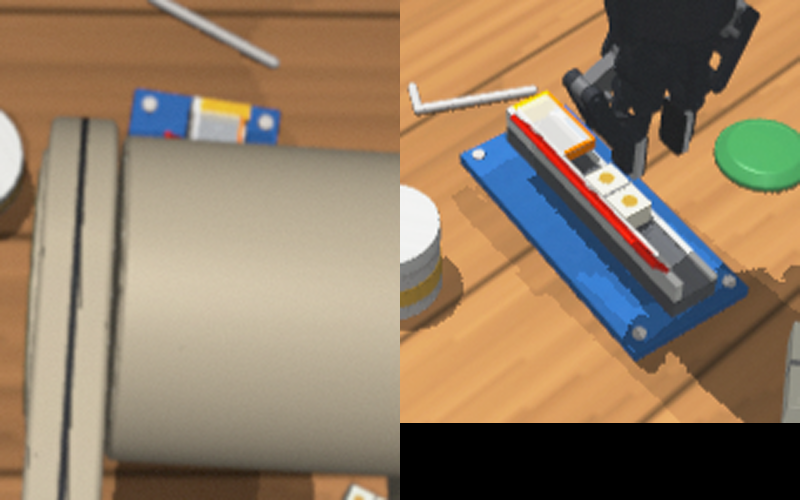

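The arm hides the nest in the top view. The side view shows the fingers straddling the track above the nest, well clear of it, with the block unmoved. Next I correct y and yaw and descend.

>>> servo_tool --pt "30 0 4 15 0.001 -0.003 0.018" --pt "30 0 3 15 0.001 -0.002 0.012" --pt "30 0 0 15 0 0 0" --pt "30 0 0 5 0 0 0" --pt "30 0 0 0 0 0 0"

```text
time: 2.7
tool_pos: [482.5, 7.2, 92.3]
tcp_rot: [179.9, -0.4, -8.8]
ft_force: [-0.0, 0.0, 0.9]
finger_gap: 29.9
```

```bash
python3 -c "
from h import *;goto(-80,16,60)"
```

```text
t 2.7 nest [-76.9   8.   92.3] gap 29.9 F [-0.   0.   0.9] rot [179.92  -0.41  -8.83]
shift [-3.4 -8.  32.3] turn [ 0.0013 -0.0071 -0.0076]
```

>>> servo_tool --pt "30 -1 -4 0 0 -0.003 -0.004" --pt "30 -1 -3 0 0 -0.003 -0.003" --pt "30 0 0 0 0 0 0" --pt "30 0 0 0 0 0 0" --pt "30 0 0 0 0 0 0"

```text
time: 3.2
tool_pos: [482.8, 14.2, 94.3]
tcp_rot: [179.9, -0.2, -8.5]
ft_force: [0.6, -0.7, 0.1]
finger_gap: 30.1
```

```bash
python3 -c "
from h import *;goto(-80,16,60)"
```

```text
t 3.2 nest [-77.6  15.   94.3] gap 30.1 F [ 0.6 -0.7  0.1] rot [179.94  -0.21  -8.45]
shift [-2.5 -1.1 34.3] turn [ 0.0011 -0.0036 -0.0009]
```

>>> servo_tool --pt "30 -1 -1 4 0 -0.003 0" --pt "30 -1 0 6 0 0 0" --pt "30 0 0 6 0 0 0" --pt "30 0 0 6 0 0 0" --pt "30 0 0 5 0 0 0" --pt "30 0 0 4 0 0 0" --pt "30 0 0 0 0 0 0" --pt "30 0 0 0 0 0 0"

```text
time: 4.0
tool_pos: [482.1, 16.8, 61.5]
tcp_rot: [-179.9, -0.2, -8.4]
ft_force: [0.8, 1.4, 2.6]
finger_gap: 30.2
```

```bash
python3 -c "
from h import *;goto(-80,16,41)"
```

```text
t 4.0 nest [-78.7  17.3  61.5] gap 30.2 F [0.8 1.4 2.6] rot [-1.7994e+02 -1.6000e-01 -8.4300e+00]
shift [-1.4  1.4 20.5] turn [-0.0011 -0.0028 -0.0006]
```

>>> servo_tool --pt "30 0 1 3 0 -0.001 0" --pt "30 0 0 4 0 0 0" --pt "30 0 0 4 0 0 0" --pt "30 0 0 4 0 0 0" --pt "30 0 0 3 0 0 0" --pt "30 0 0 2 0 0 0" --pt "30 0 0 0 0 0 0" --pt "30 0 0 0 0 0 0"

```text
time: 4.8
tool_pos: [483.1, 15.5, 41.1]
tcp_rot: [-179.9, -0.2, -8.4]
ft_force: [-0.6, 0.2, 4.9]
finger_gap: 29.6
```

```bash
python3 -c "
from h import *;goto(-80,16,41)
a=snapshot('top')[120:320,240:400];b=snapshot('side')[120:300,230:400]
a=cv2.resize(a,None,fx=2.5,fy=2.5,interpolation=2);b=cv2.resize(b,None,fx=2.35,fy=2.35,interpolation=2)
o=np.zeros((500,800,3),np.uint8);o[:a.shape[0],:400]=a;o[:b.shape[0],400:400+b.shape[1]]=b[:,:400];cv2.imwrite('pics/z2.png',o)"
```

```text
t 4.8 nest [-77.5  16.2  41.1] gap 29.6 F [-0.6  0.2  4.9] rot [-179.93   -0.22   -8.45]
shift [-2.5  0.2  0.1] turn [-0.0012 -0.0038 -0.0008]
```

View pics/z2.png

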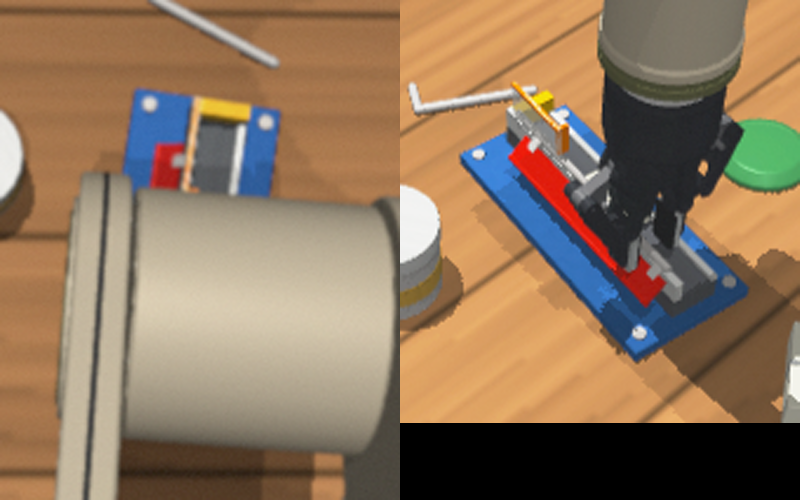

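The side view shows the red plate pressed down and the guard standing upright. In the top view the guard is edge-on, clear of the track, so I start pushing.

>>> servo_tool --pt "30 2 0 0 0 -0.001 0" --pt "30 4 0 0 0 0 0" --pt "30 5 0 0 0 0 0" --pt "30 5 0 0 0 0 0" --pt "30 5 0 0 0 0 0" --pt "30 5 0 0 0 0 0" --pt "30 5 0 0 0 0 0" --pt "30 4 0 0 0 0 0" --pt "30 2 0 0 0 0 0" --pt "30 0 0 0 0 0 0"

```text
time: 5.9
tool_pos: [520.2, 10.9, 39.0]
tcp_rot: [-179.9, 0.2, -8.4]
ft_force: [-2.9, 3.5, 1.9]
finger_gap: 29.9
```

```bash
python3 -c "
from h import *;goto(0,16,41)"
```

```text
t 5.9 nest [-40.2  17.1  39. ] gap 29.9 F [-2.9  3.5  1.9] rot [-179.86    0.23   -8.42]
shift [40.1  1.1 -2.2] turn [-0.0024  0.0041 -0.0003]
```

>>> servo_tool --pt "30 3 0.5 -1 -0.001 0.002 0" --pt "30 5 0.5 -1 -0.001 0.002 0" --pt "30 5 0 0 0 0 0" --pt "30 5 0 0 0 0 0" --pt "30 5 0 0 0 0 0" --pt "30 5 0 0 0 0 0" --pt "30 5 0 0 0 0 0" --pt "30 3 0 0 0 0 0" --pt "30 2 0 0 0 0 0" --pt "30 0 0 0 0 0 0"

```text
time: 6.9
tool_pos: [561.1, 3.9, 41.1]
tcp_rot: [-180.0, -0.0, -8.4]
ft_force: [-2.5, 3.8, 2.7]
finger_gap: 29.8
```

```bash
python3 -c "
from h import *;goto(24,16,41)
b=snapshot('side')[120:300,200:400]
b=cv2.resize(b,None,fx=3,fy=3,interpolation=2);cv2.imwrite('pics/z3.png',b)"
```

```text
t 6.9 nest [ 1.4 16.2 41.1] gap 29.8 F [-2.5  3.8  2.7] rot [-1.7997e+02 -2.0000e-02 -8.4100e+00]
shift [22.6  0.2  0.1] turn [-0.0004 -0.0004 -0.0003]
```

View pics/z3.png

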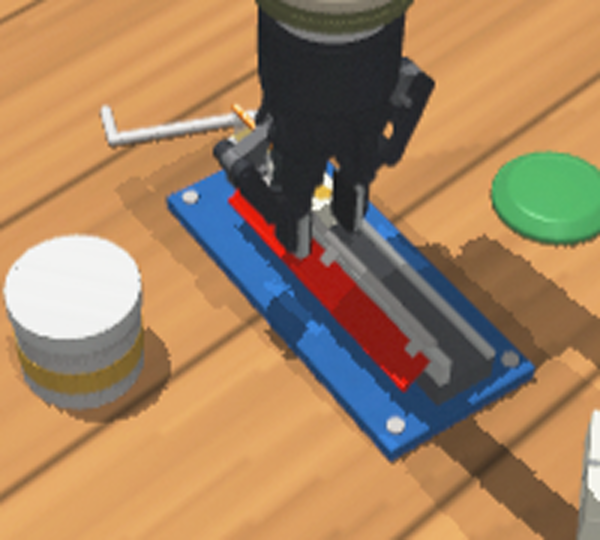

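The block is ahead of the track finger, the plate is held down and the guard is still upright. Next is the slow last stretch to the stop.

>>> servo_tool --pt "30 2 0 0 0 0 0" --pt "30 3 0 0 0 0 0" --pt "30 3 0 0 0 0 0" --pt "30 3 0 0 0 0 0" --pt "30 3 0 0 0 0 0" --pt "30 2 0 0 0 0 0" --pt "30 2 0 0 0 0 0" --pt "30 1 0 0 0 0 0" --pt "30 0 0 0 0 0 0"

```text
time: 7.85
tool_pos: [581.0, 1.0, 41.1]
tcp_rot: [-180.0, 0.0, -8.4]
ft_force: [-3.1, 2.7, 3.6]
finger_gap: 30.0
```

```bash
python3 -c "
from h import *;goto(24,16,41)"
```

```text
t 7.85 nest [21.5 16.2 41.1] gap 30.0 F [-3.1  2.7  3.6] rot [-1.7998e+02  1.0000e-02 -8.4100e+00]
shift [2.5 0.2 0.1] turn [-0.0004  0.0002 -0.0001]
```

Not at the stop yet, since the x force is only about 3 N. I creep forward and watch the force.

>>> servo_tool --pt "30 1 0 0 0 0 0" --pt "30 1 0 0 0 0 0" --pt "30 1 0 0 0 0 0" --pt "30 0 0 0 0 0 0"

```text
time: 8.25
tool_pos: [584.1, 0.6, 41.1]
tcp_rot: [-180.0, 0.0, -8.4]
ft_force: [-3.1, 2.5, 3.0]
finger_gap: 30.1
```

>>> servo_tool --pt "30 1 0 0 0 0 0" --pt "30 1 0 0 0 0 0" --pt "30 0 0 0 0 0 0"

```text
time: 8.55
tool_pos: [584.3, 0.5, 41.1]
tcp_rot: [-180.0, 0.3, -8.4]
ft_force: [-2.1, 2.2, 3.8]
finger_gap: 30.1
```

>>> servo_tool --pt "30 2 0 0 0 0 0" --pt "30 2 0 0 0 0 0" --pt "30 2 0 0 0 0 0"

```text
time: 8.85
tool_pos: [584.6, 0.5, 40.9]
tcp_rot: [180.0, 1.0, -8.4]
ft_force: [-15.0, 4.1, 14.6]
finger_gap: 30.3
```

```bash
python3 -c "
from h import *;goto(24,16,41)
a=snapshot('top')[120:320,240:400];b=snapshot('side')[120:300,230:400]
a=cv2.resize(a,None,fx=2.5,fy=2.5,interpolation=2);b=cv2.resize(b,None,fx=2.35,fy=2.35,interpolation=2)
o=np.zeros((500,800,3),np.uint8);o[:a.shape[0],:400]=a;o[:b.shape[0],400:400+b.shape[1]]=b[:,:400];cv2.imwrite('pics/z4.png',o)"
```

```text
t 8.85 nest [25.1 16.2 40.9] gap 30.3 F [-15.    4.1  14.6] rot [179.98   1.    -8.43]
shift [-1.1  0.2 -0.1] turn [ 0.0004  0.0175 -0.0005]
```

View pics/z4.png

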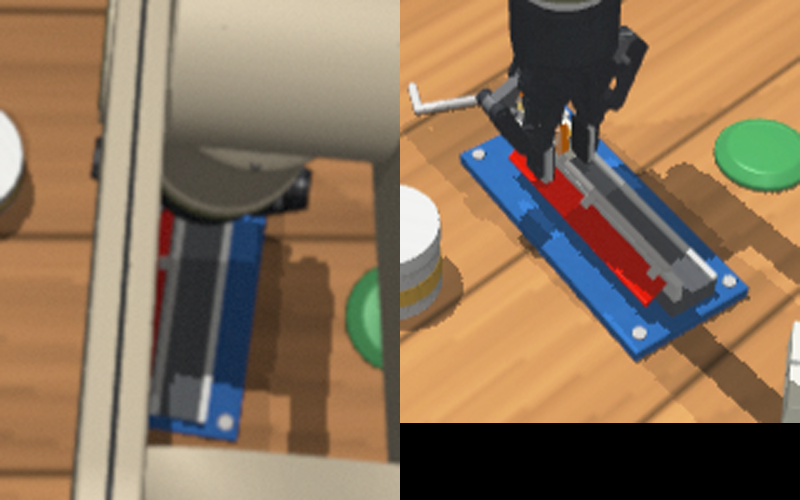

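The force rose to 15 N at nest x = 25, where the block is expected to be seated. Next I draw back with the plate still held.

>>> servo_tool --pt "30 -2 0 0 0 0.006 0" --pt "30 -4 0 0 0 0.006 0" --pt "30 -5 0 0 0 0.004 0" --pt "30 -6 0 0 0 0 0" --pt "30 -6 0 0 0 0 0" --pt "30 -6 0 0 0 0 0" --pt "30 -6 0 0 0 0 0" --pt "30 -6 0 0 0 0 0" --pt "30 -4 0 0 0 0 0" --pt "30 0 0 0 0 0 0"

```text
time: 9.95
tool_pos: [542.9, 6.4, 44.6]
tcp_rot: [180.0, -0.8, -8.5]
ft_force: [3.1, 1.6, 3.1]
finger_gap: 30.0
```

```bash
python3 -c "
from h import *;goto(-40,16,41)
cv2.imwrite('pics/z5.png',cv2.resize(snapshot('side')[120:280,230:400],None,fx=3.5,fy=3.5,interpolation=2))"
```

```text
t 9.95 nest [-17.   16.   44.6] gap 30.0 F [3.1 1.6 3.1] rot [179.99  -0.82  -8.47]
shift [-23.    0.    3.3] turn [ 0.0002 -0.0143 -0.0012]
```

View pics/z5.png

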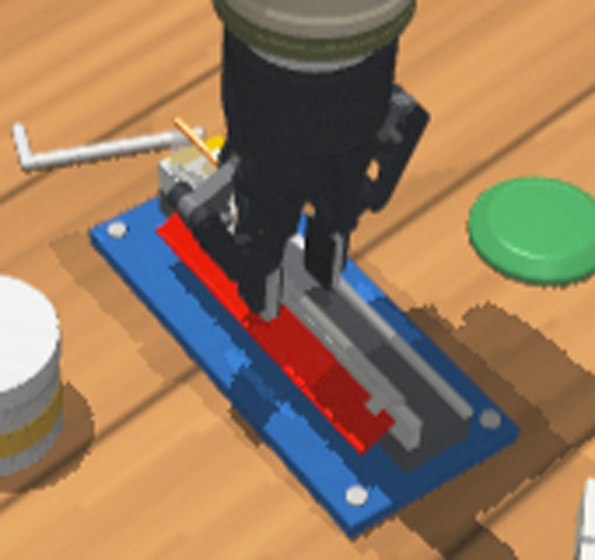

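>>> servo_tool --pt "30 -3 0 1.5 0 -0.005 0" --pt "30 -5 0 1 0 -0.005 0" --pt "30 -6 0 0.5 0 -0.003 0" --pt "30 -6 0 0 0 0 0" --pt "30 -6 0 0 0 0 0" --pt "30 -6 0 0 0 0 0" --pt "30 -6 0 0 0 0 0" --pt "30 -6 0 0 0 0 0" --pt "30 -4 0 0 0 0 0" --pt "30 0 0 0 0 0 0"

```text
time: 11.0
tool_pos: [491.0, 14.3, 40.7]
tcp_rot: [-180.0, 0.0, -8.5]
ft_force: [2.4, 2.6, 3.2]
finger_gap: 29.9
```

```bash
python3 -c "
from h import *;goto(-70,16,41)
a=snapshot('top')[120:280,250:400];b=snapshot('side')[140:240,240:340]
a=cv2.resize(a,None,fx=2.66,fy=2.66,interpolation=2);b=cv2.resize(b,None,fx=4,fy=4,interpolation=2)
o=np.zeros((430,800,3),np.uint8);o[:a.shape[0],:a.shape[1]]=a;o[:400,400:]=b;cv2.imwrite('pics/z6.png',o)"
```

```text
t 11.0 nest [-69.5  16.2  40.7] gap 29.9 F [2.4 2.6 3.2] rot [-1.7999e+02  5.0000e-02 -8.4700e+00]
shift [-0.5  0.2 -0.3] turn [-0.0001  0.0008 -0.0012]
```

View pics/z6.png

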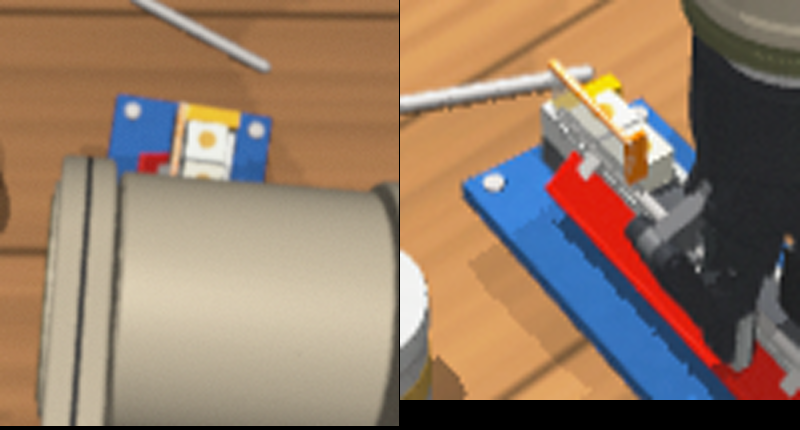

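Both views show the block right up against the yellow stop with the guard still upright. In the top view it touches the stop at about (210,122). Now I lift and let the guard close, then clear away.

>>> servo_tool --pt "30 0 0 -3 0 0 0" --pt "30 0 0 -4 0 0 0" --pt "30 0 0 -5 0 0 0" --pt "30 0 0 -5 0 0 0" --pt "30 0 0 -5 0 0 0" --pt "30 0 0 -5 0 0 0" --pt "30 0 0 -5 0 0 0" --pt "30 0 0 -8 0 0 0" --pt "30 0 0 -12 0 0 0" --pt "30 0 0 -20 0 0 0"

```text
time: 12.1
tool_pos: [486.6, 13.2, 113.0]
tcp_rot: [179.8, 0.8, -8.5]
ft_force: [1.1, -0.4, -0.1]
finger_gap: 30.1
```

>>> servo_tool --pt "30 0 0 -30 0 0 0" --pt "30 0 10 -30 0 0 0" --pt "30 0 30 -20 0 0 0" --pt "30 -5 40 0 0 0 0" --pt "30 -5 40 0 0 0 0" --pt "30 -5 40 0 0 0 0" --pt "30 -5 40 0 0 0 0" --pt "30 -5 30 0 0 0 0" --pt "30 0 10 0 0 0 0" --pt "30 0 0 0 0 0 0"

```text
time: 13.1
tool_pos: [428.3, -227.8, 211.1]
tcp_rot: [179.7, -0.0, -8.2]
ft_force: [0.5, 0.8, 0.1]
finger_gap: 30.2
```

```bash
python3 -c "
from h import *;goto(-70,16,41)
a=snapshot('top')[130:310,240:390];b=snapshot('side')[140:270,240:380]
a=cv2.resize(a,None,fx=2.66,fy=2.66,interpolation=2);b=cv2.resize(b,None,fx=2.85,fy=2.85,interpolation=2)
o=np.zeros((480,800,3),np.uint8);o[:a.shape[0],:a.shape[1]]=a;o[:b.shape[0],400:400+b.shape[1]]=b;cv2.imwrite('pics/z7.png',o)"
```

```text
t 13.1 nest [ -96.2 -232.4  211.1] gap 30.2 F [0.5 0.8 0.1] rot [ 1.7973e+02 -3.0000e-02 -8.2400e+00]
shift [  26.8 -249.2  168.9] turn [ 0.0048 -0.0005  0.0028]
```

View pics/z7.png

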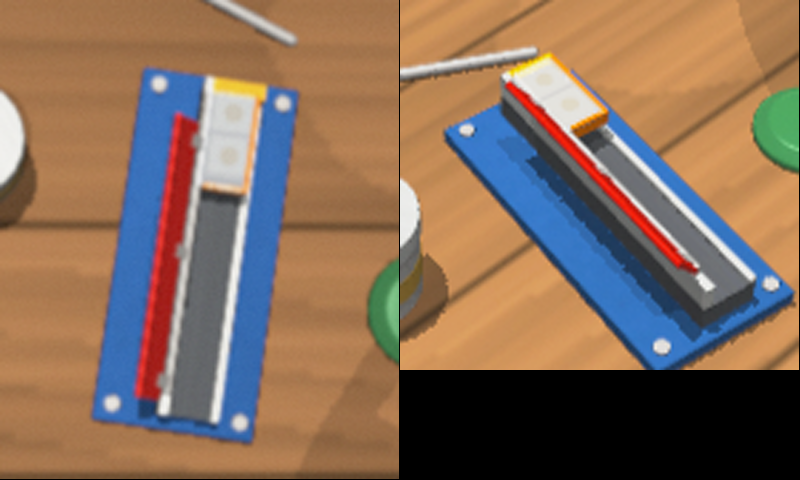

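The guard is shut over the block, which is up against the stop. The posts show through the guard at (234,112) and (229,157), and everything else is where it was.

```bash
python3 -c "
from bench import *;print(hand_in())"
```

```text
the job is handed in; nothing more can be done
None
```

The white terminal block is loaded against the yellow end stop, with the guard shut over it, and the job is handed in at about 13 s of robot time.

- **What I did:** I held the guard upright with one fingertip on the red plate, at about 3–5 N. The other fingertip pushed the block along the track to the stop. I then drew back with the plate still held, lifted off and moved clear.
- **Seating:** The push force rose to about 15 N at nest x ≈ 25 mm, where a seated block was expected. Pictures taken before and after release show the block right up against the stop.
- **Last checks:** The guard is shut and the fingers are clear of everything. The canister, lens and hex wrench look unmoved where they show in the last pictures. I did not look again at the other white blocks on the bench, but the arm did not work near them.
- **Disagreements:** The two cameras placed the nest about 2–3 mm apart, so I used an average. During the draw-back the tool drifted up about 4 mm for a moment, but the guard stayed open and I corrected it.

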